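Catch tissue cassettes and hold the release plate down

ROBOT

A 7-joint arm with a two-finger parallel gripper is mounted at the origin on the work surface. World frame = base frame: x ahead of the robot, y to its left, z up, the work surface at z = 0. Lengths are in m, angles in rad, forces in N, time in s.
With the tool pointing down it reaches from about 0.425 to 0.925 m from the base axis. Payload 6.8 kg.
Tool frame: the origin (TCP) lies on the centre line of the jaws, within the pads' length; the fingertips stand 8 mm ahead of it and the grasp point (between the pads) lies 11 mm behind it (bot.tips_ahead is the distance from the TCP to the fingertips, in m); z points along the fingers, y is the line along which they close (so a half turn about z gives the same grasp; the last joint's range is limited). The gripper opens to 85 mm and grips with 20 to 120 N. Pads are 22 mm wide; open, the fingers measure 114 mm over their backs; the gripper's body (76 mm by 85 mm) begins 54 mm behind the grasp point. The pads swing forward as they close: fully open they stand 13 mm farther back than shut.
Start: joints at [-1.401, 0.477, 0.022, 1.555, -0.011, 1.109, -0.083], TCP at [0.185, 0.649, 0.239] pointing down, gripper open.
Joint ranges: [-2.96, 2.96], [-0.34, 2.1], [-1.41, 1.46], [0.24, 2.44], [-1.37, 4.51], [0.17, 1.92], [-2.96, 2.96]. Speed limits (rad/s): [2.39, 2.39, 3.14, 3.14, 3.14, 3.14, 3.14].

INTERFACE

Orientations are given as a unit quaternion [w, x, y, z].
In Python, from station import bot gives the robot as it stands.
- The arm moves only by the tool send_rows, never from a script. Its argument "deltas" is text: rows parted by semicolons, each of 4 numbers parted by spaces: the shift along the tool's x, y, z in m, then the turn about the tool's z in degrees. In form: x y z spin; .... A call has 1 to 5 rows; each row is the pose to reach, as a shift and turn from the pose commanded when the call began, along the tool's axes at that moment; what a row does not reach only later rows make up. A row lasts 1/10 s, in which the tool goes at most 50 mm and 8.59 degrees, less where a joint would pass 70% of its speed; a pose out of reach is approached as far as the arm can. A call with a gripper value outside its range is refused whole. "claw" is the opening, from 0 (shut) to 1 (fully open), set as the call begins (left out, the last holds). The fingers move at their own pace and stop on an object; "force" is the grip in N (left out, the last holds). Time passes only in rows, so rows that repeat a pose let the fingers close. It gives the time, the measured TCP pose, the force, the opening and the grip force at its end, in the units of the state.
- bot.get_obs(): the state, without advancing time (a new reading comes with each control period).
- bot.read_camera(name): name is "scene" or "top" or "wrist"; returns a dict with "img" (420x560x3 uint8, red, green, blue), "depth" (420x560 float32, m along the optical axis (not along the pixel's ray), 0 where there is no reading), "fx", "fy", "cx", "cy" (pixels), "camera_from_world" (4x4, takes a point from world to camera coordinates). Camera axes: x right, y up, looking along -z (the intrinsics and any distortion apply to the point x, -y, -z); pixel columns grow to the right and rows downward; lengths in m; the calibration is good to about 2 mm. A picture is of the moment at which its call begins.
- bot.hand_in(): hands the job in; it is judged then, once.
Trained networks look in a picture, given as the dict that the camera call returned (one of the last four; its "shot" number tells which), for a name from the list of things; names that differ only in an ending like _2 or _b are one class to them, and where a whole thing is asked for, a point or a joint stands for the part that bears it (a point fixed in the world has none). Each returns a list of dicts, best first, with "confidence" (0 to 1); they miss things now and then, are a little off and sometimes report something else, mostly with a low value. They report only what shows in the picture. A call takes as long as a camera call. They do not tell look-alikes from the thing itself.
- bot.masks_of(picture, query): "mask" (420x560 bool, what is visible of it).
- bot.landmark_of(picture, query): "xyz" ([x, y, z] in m, in world coordinates, good to about 4 mm: a listed point, or the origin of a listed thing).
The state is a dict: "t": time; "q": joint angles; "joint_vel": joint speeds; "joint_torque": joint torques, N m; "eef_pos": TCP position; "tool_rot": TCP orientation; "contact_force": force on the tool from outside, world axes, zero at the start; "torque": the same for the moment, N m; "gripper_width": opening from 0.0 (shut) to 1.0 (fully open); "grasp_force": force on a finger pad.
Only numpy, scipy, OpenCV 4.12 (cv2) and the standard library are available. Lean on these libraries where they do the work, as an engineer would, in place of code of your own. Each camera call takes 0.05 s, during which the arm holds its last target. There are 200 camera calls.

TASK

Pick up the empty steel tray, bring its far end in under the chute's lip and use the tray to push the spring-loaded blue release plate down 12 mm (red pointers in the green bands), so that the gate drops and all three tissue cassettes slide into the tray. Keep the tray pressing the plate there steadily for at least three seconds, and finish still holding it there. No cassette may miss the tray, and the other things on the bench stay where they are.

Things in the scene. Friction and masses are not known exactly. Their poses are not given: they have to be found in the camera images.
- tray_center (a point): Open steel tray, outside 180 (its x) x 60 (its y) x 45 mm high, walls 3 mm, about 0.17 kg, on the bench left or right of the dispenser, long sides within 0.5 rad of world x. This point is its centre, 22.5 mm above its underside. Both ends are alike. Grip it from above across its 60 mm width, about 50 mm from the centre towards the robot, leaving the other end free for the chute.
- release_top (a point): Centre of the upper face of the blue release plate, 180 (x) x 44 (y) mm, 50 mm above the bench at rest; the tray belongs centred on it, lengthways. x points away from the robot, towards the chute; z up. A steel post rises from the plate 100 mm in +x from here (a centred tray ends 10 mm short of it).
- gate_arm (a point): End of the steel arm that runs from the post's top back over the plate: middle of its underside, 46 mm in +x and 68 mm above the plate's point. Bring the 45 mm high tray in below it, from the -x (robot) side. The arm carries the red gate that closes the chute; plate, post, arm and gate move down together.
- release (a joint): How far the release plate is pressed down, m: 0 at rest (up), 0.020 at the bottom stop. Spring: about 5 N to begin to move, then 0.5 N per mm more (about 11 N at 0.012). Below about 0.008 the gate holds the cassettes back; from 0.009 on it is clear. Wanted: 0.012; the green bands reach from 0.009 to 0.015. It springs back when let go.
- chute_lip (a point): Middle of the lower edge of the aluminium chute's floor (40 mm wide), 135 mm above the bench, 45 mm in +x and 85 mm above the release plate's point at rest. The chute rises from here at 38 degrees in +x for 185 mm. Its x axis points as the release plate's does. Sliding cassettes leave it towards the robot and land up to about 100 mm further in -x.
- cassette_pink_center (a point): Centre of the pink tissue cassette, a hard plastic block 40 x 28 x 10 mm, about 15 g, lowest in the chute, resting on the gate.
- cassette_yellow_center (a point): Centre of the yellow cassette, the same size, the middle one in the chute.
- cassette_green_center (a point): Centre of the green cassette, the same size, the highest in the chute.
- tray: The same tray, origin at the centre of its underside.
- slide_box: Bystander: white and green carton of glass slides, 95 x 80 x 49 mm, on the side of the dispenser where the tray is not. Origin at the centre of its underside.
- reagent_jar: Bystander: black jar, 90 mm across, 140 mm high, far left. Origin at the centre of its underside.
- jar_lid: Bystander: black lid lying on the bench, 96 mm across, 18 mm high. Origin at the centre of its underside.
- dye_bottle: Bystander: small grey bottle with violet cap, 36 mm across, 85 mm high. Origin at the centre of its underside.
- brush: Bystander: yellow brush lying on the bench. Origin near its middle.
- forceps: Bystander: steel forceps lying on the bench at the left, 130 mm long. Origin at the middle.
There are look-alikes about, which are no part of the job. Leave any orange look-alike of the tray alone.

How it is judged:
By the outcome, as a careful person would: the job done as asked, in the order asked, and still so for the second after the job is handed in, while the arm keeps its last pose, push and grip.
It also fails if it takes over 45 s, if anything falls off the work surface, if the arm or the gripper's body presses on something with over 40 N, if the wrist force passes 120 N, or if a joint passes its speed limit or range.

## Working session

There is one attempt and no reset: what is moved stays moved. The work goes in short steps, Python scripts to look and compute and a tool call to move; the robot and the scene stay as the last step left them, time stands still between calls to the robot, and variables do not carry over. Pictures are saved under pics/ and viewed, at most 10 in all, crops included, and the job is handed in when it is done.

Besides the shell and the picture viewer there is one more tool, called as a command line: name --argument value ..., lists and objects as JSON in quotes. send_rows: Moves the arm, as the interface text tells. Its arguments: {"type":"object","properties":{"deltas":{"type":"string"},"claw":{"type":"number"},"force":{"type":"number"}},"required":["deltas"]}

```bash
mkdir -p pics; cat > h.py <<'E'
import numpy as np, cv2
from station import bot
def world(p,m):
    v,u=np.nonzero(m&(p["depth"]>0)); d=p["depth"][v,u]
    c=np.stack([(u-p["cx"])/p["fx"]*d,-(v-p["cy"])/p["fy"]*d,-d,np.ones_like(d)])
    return (np.linalg.inv(p["camera_from_world"])@c)[:3].T
def save(p,n): cv2.imwrite("pics/"+n,p["img"][:,:,::-1])
E
python3 - <<'E'
from h import *
o=bot.get_obs();print(o["eef_pos"],o["tool_rot"],o["contact_force"])
ims=[]
for c in("scene","top"):
    p=bot.read_camera(c);ims.append(p["img"])
    for q in("tray_center","release_top","gate_arm","chute_lip","slide_box","cassette_pink_center"):
        print(c,q,[(np.round(r["xyz"],3),round(r["confidence"],2)) for r in bot.landmark_of(p,q)])
    for r in bot.masks_of(p,"tray"):
        w=world(p,r["mask"]);w=w[w[:,2]>.035]
        if len(w)>20: print("mask",r["confidence"],len(w),p["img"][r["mask"]].mean(0),cv2.minAreaRect((w[:,:2]*1000).astype(np.float32)),w[:,2].max())
    save(p,c+".png")
E
```

```text
[0.18499288 0.64855226 0.23833064] [-5.27791307e-05  1.38453094e-01  9.90368574e-01 -9.08947923e-04] [0.37472297 0.7001668  0.71175621]
scene tray_center [(array([0.485, 0.289, 0.026]), 0.87), (array([ 0.393, -0.13 ,  0.024]), 0.75)]
scene release_top [(array([0.593, 0.056, 0.048]), 0.74), (array([0.648, 0.044, 0.151]), 0.36)]
scene gate_arm [(array([0.635, 0.046, 0.116]), 0.84)]
scene chute_lip [(array([0.636, 0.049, 0.139]), 0.62)]
scene slide_box [(array([ 0.471, -0.332, -0.003]), 0.91), (array([0.631, 0.046, 0.113]), 0.63)]
scene cassette_pink_center [(array([0.651, 0.046, 0.153]), 0.36)]
mask 0.9 306 [71.28604651 38.2248062  15.74418605] ((398.3733825683594, -126.35890197753906), (66.80794525146484, 180.06500244140625), 38.96027755737305) 0.04770710659648869
mask 0.71 294 [90.0851312  94.09912536 95.79883382] ((487.7057800292969, 289.30535888671875), (184.14865112304688, 60.3829460144043), 25.196941375732422) 0.048408629950120075
top tray_center [(array([ 0.393, -0.126,  0.026]), 0.94), (array([0.486, 0.289, 0.019]), 0.78)]
top release_top [(array([0.591, 0.057, 0.047]), 0.98)]
top gate_arm [(array([0.64 , 0.045, 0.119]), 0.77)]
top chute_lip [(array([0.637, 0.044, 0.136]), 0.85), (array([ 0.473, -0.328, -0.   ]), 0.5)]
top slide_box [(array([ 0.473, -0.328, -0.   ]), 0.71)]
top cassette_pink_center [(array([0.654, 0.044, 0.155]), 0.42)]
mask 0.62 186 [103.29270386 101.0832618  100.26437768] ((485.16748046875, 290.3017883300781), (180.52117919921875, 60.77641296386719), 24.99494171142578) 0.05456052471153838
mask 0.58 113 [122.67486339  70.65209472  15.10473588] ((395.8428649902344, -126.13479614257812), (59.17397689819336, 180.57272338867188), 38.431915283203125) 0.0512122953635723
```

View pics/top.png

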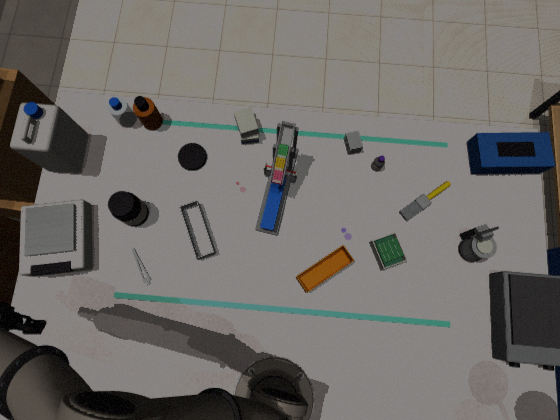

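View pics/scene.png

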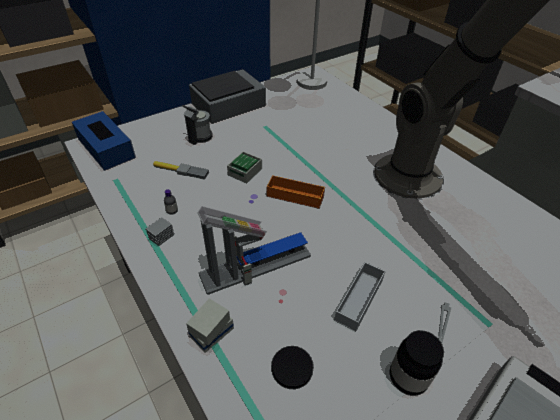

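```bash
python3 - <<'E'
from h import *
for c in("top","scene"):
    p=bot.read_camera(c); hsv=cv2.cvtColor(p["img"],cv2.COLOR_RGB2HSV)
    m=(hsv[...,0]>95)&(hsv[...,0]<125)&(hsv[...,1]>110)
    w=world(p,m); k=(abs(w[:,0]-.59)<.17)&(abs(w[:,1]-.055)<.1)&(w[:,2]>.04)&(w[:,2]<.058); w=w[k]
    print(c,len(w)); 
    if len(w)>20: print(cv2.minAreaRect((w[:,:2]*1000).astype(np.float32)),np.median(w[:,2]))
    M=p["camera_from_world"]; print(np.linalg.inv(M)[:3,3])
    for q in("release_top","gate_arm","chute_lip"):
        print(q,[(np.round(r["xyz"],3),round(r["confidence"],2)) for r in bot.landmark_of(p,q)][:1])
    # red gate/arm and chute points
    w=world(p,np.ones(m.shape,bool)); k=(w[:,0]>.63)&(w[:,0]<.9)&(abs(w[:,1])<.2)&(w[:,2]>.15); w=w[k]
    print(len(w),cv2.minAreaRect((w[:,:2]*1000).astype(np.float32)))
E
```

```text
top 642
((591.1375122070312, 54.57529067993164), (44.020294189453125, 178.55032348632812), 81.5615005493164) 0.0506657314082839
[0.26042656 0.0231787  1.35943874]
release_top [(array([0.59 , 0.056, 0.048]), 0.92)]
gate_arm [(array([0.638, 0.046, 0.118]), 0.89)]
chute_lip [(array([0.638, 0.048, 0.135]), 0.85)]
977 ((705.5, 36.49247741699219), (61.839839935302734, 156.8982391357422), 81.3785171508789)
scene 842
((605.1913452148438, 53.074462890625), (46.622657775878906, 199.28662109375), 80.8644790649414) 0.04914039841647544
[1.01019896 0.67121988 0.93237415]
release_top [(array([0.592, 0.053, 0.045]), 0.62)]
gate_arm [(array([0.635, 0.045, 0.116]), 0.63)]
chute_lip [(array([0.638, 0.053, 0.139]), 0.96)]
1375 ((708.6016845703125, 38.67805480957031), (63.797096252441406, 156.14752197265625), 80.56324005126953)
```

send_rows --deltas "-0.03 -0.025 0 -8.2; -0.065 -0.055 0 -16.4; -0.1 -0.085 0 -24.6; -0.135 -0.115 0 -32.8; -0.175 -0.1475 0 -41" --claw 1 --force 80

```text
t: 1.7
eef_pos: [0.3125, 0.4594, 0.2395]
tool_rot: [0.0, -0.221, 0.975, 0.0]
contact_force: [0.4, -0.0, 0.1]
gripper_width: 1.001
grasp_force: 0.0
```

```bash
cat >> h.py <<'E'
from scipy.spatial.transform import Rotation as Ro
def need(t,yaw=None):
    o=bot.get_obs(); q=o["tool_rot"]; R=Ro.from_quat([*q[1:],q[0]]).as_matrix()
    print("pos",np.round(o["eef_pos"],4),"t",o["t"],"w",o["gripper_width"],"F",np.round(o["contact_force"],1),"tilt",np.round(R[:,2],3))
    d=R.T@(np.array(t)-o["eef_pos"]); h=np.degrees(np.arctan2(R[1,1],R[0,1]))
    print("d",np.round(d,4),"yheading",h,"spin",None if yaw is None else (h-(yaw+90)+90)%180-90)
E
python3 -c "
from h import *
print(bot.tips_ahead);need([.441,.269,.2],25)"
```

```text
0.008
pos [0.3125 0.4594 0.2395] t 1.7 w 1.0008784698687054 F [ 0.4 -0.   0.1] tilt [ 0.     0.001 -1.   ]
d [-0.0341 -0.2271  0.0394] yheading 115.4789947565041 spin 0.4789947565040933
```

send_rows --deltas "-0.007 -0.045 0.008 0.5; -0.014 -0.09 0.016 0.5; -0.021 -0.135 0.024 0.5; -0.028 -0.18 0.032 0.5; -0.034 -0.227 0.04 0.5"

```text
t: 2.2
eef_pos: [0.44, 0.2681, 0.1994]
tool_rot: [0.001, -0.213, 0.977, 0.0]
contact_force: [0.7, 0.9, 0.3]
gripper_width: 0.998
grasp_force: 0.0
```

```bash
python3 - <<'E'
from h import *
for c in("wrist","scene","top"):
    p=bot.read_camera(c)
    if c=="wrist": save(p,"w1.png")
    print(c,[np.round(r["xyz"],4) for r in bot.landmark_of(p,"tray_center")])
    for r in bot.masks_of(p,"tray"):
        w=world(p,r["mask"]);w=w[w[:,2]>.038]
        if len(w)>20: print("mask",r["confidence"],len(w),cv2.minAreaRect((w[:,:2]*1000).astype(np.float32)),np.median(w[:,2]))
need([.441,.269,.02],25)
E
```

```text
wrist [array([0.4877, 0.2894, 0.0249])]
mask 0.56 1567 ((483.7931823730469, 289.36859130859375), (179.7867431640625, 60.191795349121094), 25.06064796447754) 0.043980170125265894
scene [array([0.4875, 0.29  , 0.0233]), array([ 0.3914, -0.1283,  0.022 ])]
mask 0.76 265 ((488.416259765625, 289.5762634277344), (183.11546325683594, 60.50436782836914), 25.124256134033203) 0.04313839072248027
mask 0.63 210 ((398.8337707519531, -125.37056732177734), (65.1567611694336, 178.94512939453125), 37.92046356201172) 0.042337097035097304
top [array([0.4859, 0.2894, 0.0179]), array([ 0.3933, -0.1234,  0.0247])]
mask 0.9 58 ((495.2911682128906, 270.3819580078125), (179.57901000976562, 29.448719024658203), 30.12354850769043) 0.045821449264819236
mask 0.64 159 ((395.934814453125, -126.0322265625), (59.96467208862305, 180.40977478027344), 38.18840789794922) 0.04473967173381266
pos [0.4384 0.2709 0.1995] t 2.65 w 1.001034771211119 F [-0.5 -0.   0. ] tilt [ 0.     0.001 -1.   ]
d [-0.0015 -0.0029  0.1795] yheading 114.74177030996812 spin -0.25822969003188234
```

View pics/w1.png

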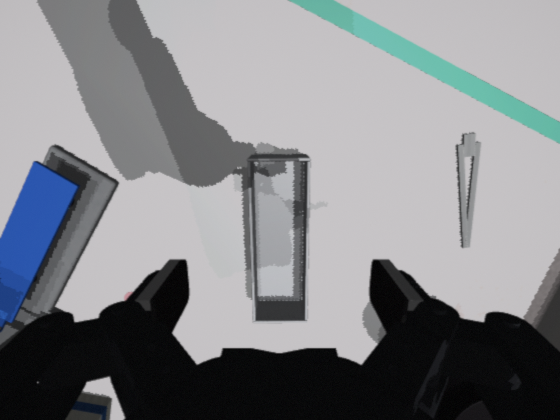

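send_rows --deltas "0 -0.002 0.045 -0.2; 0 -0.002 0.09 -0.2; 0 -0.002 0.13 -0.2; 0 -0.002 0.16 -0.2; 0 -0.002 0.179 -0.2"

```text
t: 3.15
eef_pos: [0.4383, 0.268, 0.018]
tool_rot: [-0.001, -0.216, 0.976, -0.0]
contact_force: [-0.0, -0.6, -0.2]
gripper_width: 1.004
grasp_force: 0.0
```

send_rows --deltas "0 0 0 0; 0 0 0 0; 0 0 0 0; 0 0 0 0; 0 0 0 0" --claw 0 --force 80

```text
t: 3.65
eef_pos: [0.4402, 0.268, 0.0211]
tool_rot: [0.001, -0.215, 0.977, 0.0]
contact_force: [-0.3, -0.4, -1.3]
gripper_width: 0.69
grasp_force: 85.9
```

send_rows --deltas "0 0 0 0; 0 0 0 0; 0 0 0 0; 0 0 0 0; 0 0 0 0"

```text
t: 4.15
eef_pos: [0.4401, 0.2678, 0.0209]
tool_rot: [0.0, -0.215, 0.977, 0.0]
contact_force: [-1.8, -1.8, 6.5]
gripper_width: 0.685
grasp_force: 86.9
```

send_rows --deltas "0 0 -0.015 0; 0 0 -0.045 0; 0 0 -0.08 0; 0 0 -0.11 0; 0 0 -0.12 0"

```text
t: 4.65
eef_pos: [0.4413, 0.2684, 0.1431]
tool_rot: [0.002, -0.214, 0.977, 0.001]
contact_force: [1.2, 0.1, -2.1]
gripper_width: 0.69
grasp_force: 86.5
```

```bash
python3 - <<'E'
from h import *
p=bot.read_camera("top");save(p,"t2.png")
for c in("top","scene"):
    p=bot.read_camera(c)
    for r in bot.masks_of(p,"tray"):
        w=world(p,r["mask"]);w=w[w[:,2]>.1]
        if len(w)>20: print("mask",len(w),cv2.minAreaRect((w[:,:2]*1000).astype(np.float32)),np.percentile(w[:,2],[2,50,98]))
d=np.array([.989,-.148])
g=np.array([.591,.0555])-.130*d
need([*g,.14],-8.5)
E
```

```text
mask 191 ((501.5357666015625, 267.24371337890625), (173.691162109375, 30.191408157348633), 33.726497650146484) [0.12184343 0.14282555 0.45973359]
mask 1772 ((488.63287353515625, 288.22576904296875), (183.16700744628906, 63.88707733154297), 26.591014862060547) [0.11848262 0.12293302 0.16375786]
pos [0.4389 0.2669 0.1387] t 4.9 w 0.6914024535635112 F [-0.5  0.3 -3.1] tilt [-0.002 -0.002 -1.   ]
d [ 0.0592 -0.1843 -0.0011] yheading 114.78996309495672 spin 33.28996309495672
```

send_rows --deltas "0.008 -0.015 0 3; 0.016 -0.045 0 8; 0.026 -0.075 0 14; 0.036 -0.105 0 19; 0.044 -0.13 0 24"

```text
t: 5.4
eef_pos: [0.4535, 0.1279, 0.1392]
tool_rot: [-0.001, -0.003, 1.0, -0.001]
contact_force: [-0.0, 0.1, -3.0]
gripper_width: 0.688
grasp_force: 86.4
```

```bash
python3 - <<'E'
from h import *
d=np.array([.989,-.148])
g=np.array([.591,.0555])-.130*d
need([*g,.0825],-8.5)
E
```

```text
pos [0.4535 0.1279 0.1392] t 5.4 w 0.688407654469397 F [-0.   0.1 -3. ] tilt [-0.002 -0.002 -1.   ]
d [-0.0087 -0.0531  0.0568] yheading 90.35442413557274 spin 8.854424135572742
```

send_rows --deltas "-0.003 -0.025 0 4; -0.006 -0.043 0 7; -0.009 -0.053 0.01 9; -0.009 -0.053 0.035 9; -0.009 -0.053 0.057 9"

```text
t: 5.9
eef_pos: [0.4644, 0.0784, 0.082]
tool_rot: [0.0, 0.072, 0.997, 0.0]
contact_force: [-0.5, 0.7, -1.5]
gripper_width: 0.687
grasp_force: 86.5
```

```bash
python3 - <<'E'
from h import *
d=np.array([.989,-.148])
for i in range(3):
    p=bot.read_camera("scene")
    for q in ("gate_arm","release_top","tray_center"): print(q,[np.round(r["xyz"],3) for r in bot.landmark_of(p,q)][:2])
    for r in bot.masks_of(p,"tray")[:2]:
        w=world(p,r["mask"]);w=w[(w[:,2]>.085)&(w[:,2]<.125)]
        if len(w)>20: print("mask",len(w),cv2.minAreaRect((w[:,:2]*1000).astype(np.float32)),np.percentile(w[:,2],[2,50,98]))
    need([*(np.array([.591,.0555])-.05*d),.0825],-8.5)
w=world(p,np.ones((420,560),bool))
cv2.imwrite("pics/s3.png",cv2.resize(p["img"][170:310,150:350,::-1],(800,560),interpolation=cv2.INTER_CUBIC))
E
```

```text
gate_arm [array([0.632, 0.046, 0.117])]
release_top [array([0.591, 0.052, 0.051]), array([0.633, 0.048, 0.115])]
tray_center [array([ 0.392, -0.127,  0.022]), array([0.516, 0.073, 0.086])]
mask 566 ((523.1494140625, 74.80297088623047), (71.51094055175781, 170.4146728515625), 81.22101593017578) [0.08570356 0.09699139 0.10678019]
pos [0.4646 0.0786 0.0835] t 6.15 w 0.68945312118396 F [-0.5  0.4 -2.1] tilt [ 0.  0. -1.]
d [-0.0784 -0.0046  0.001 ] yheading 81.7997890424284 spin 0.2997890424284009
gate_arm [array([0.635, 0.047, 0.118]), array([ 0.47 , -0.33 , -0.006])]
release_top [array([0.593, 0.053, 0.047]), array([0.633, 0.047, 0.115])]
tray_center [array([ 0.395, -0.128,  0.023]), array([0.511, 0.074, 0.084])]
mask 604 ((530.5469970703125, 70.61769104003906), (66.35138702392578, 155.17002868652344), 83.0760269165039) [0.08551617 0.09803241 0.10852356]
pos [0.4648 0.0785 0.0841] t 6.4 w 0.6915558907817911 F [ 0.5  0.5 -2. ] tilt [ 0.002  0.001 -1.   ]
d [-0.0782 -0.0045  0.0017] yheading 81.78642629834535 spin 0.28642629834534716
gate_arm [array([0.633, 0.045, 0.114])]
release_top [array([0.593, 0.051, 0.048]), array([0.362, 0.459, 0.   ])]
tray_center [array([0.516, 0.074, 0.083])]
mask 614 ((520.8424072265625, 77.12339782714844), (75.41621398925781, 176.95437622070312), 81.07003784179688) [0.08534103 0.09781749 0.10944468]
pos [0.4643 0.0783 0.0835] t 6.65 w 0.6890328862812679 F [-0.9  0.2 -1.7] tilt [ 0.  0. -1.]
d [-0.0787 -0.0042  0.001 ] yheading 81.78453683464316 spin 0.2845368346431627
```

View pics/s3.png

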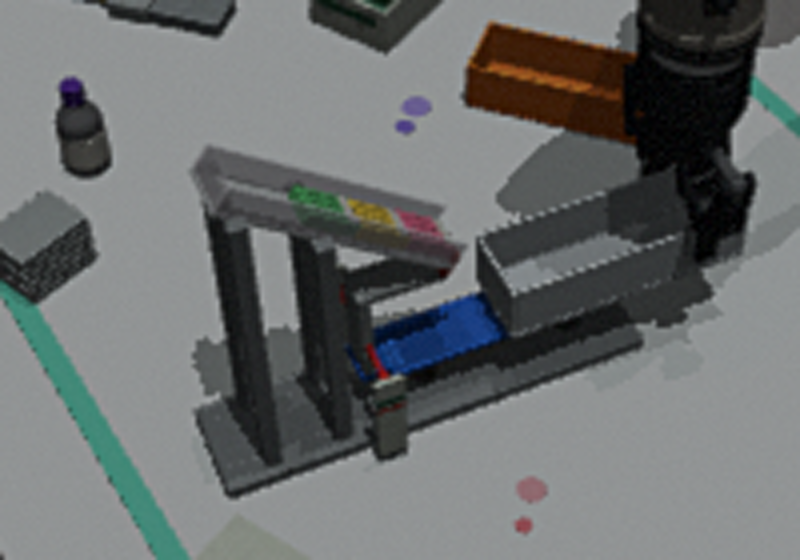

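send_rows --deltas "-0.005 -0.004 0.001 0.3; -0.015 -0.004 0.001 0.3; -0.025 -0.004 0.001 0.3; -0.035 -0.004 0.001 0.3; -0.04 -0.004 0.001 0.3"

```text
t: 7.15
eef_pos: [0.505, 0.0683, 0.0824]
tool_rot: [0.001, 0.075, 0.997, 0.0]
contact_force: [0.4, 1.1, -2.2]
gripper_width: 0.687
grasp_force: 86.7
```

send_rows --deltas "-0.01 0 0 0; -0.02 0 0 0; -0.03 0 0 0; -0.036 0 0 0; -0.036 0 0 0"

```text
t: 7.65
eef_pos: [0.5399, 0.063, 0.0823]
tool_rot: [0.0, 0.075, 0.997, -0.0]
contact_force: [-0.4, -0.4, -2.7]
gripper_width: 0.687
grasp_force: 86.7
```

```bash
python3 - <<'E'
from h import *
d=np.array([.989,-.148])
for i in range(3):
    p=bot.read_camera("scene")
    for q in ("gate_arm","tray_center"): print(q,[np.round(r["xyz"],3) for r in bot.landmark_of(p,q)][:2])
    need([*(np.array([.591,.0555])-.05*d),.072],-8.5)
cv2.imwrite("pics/s4.png",cv2.resize(p["img"][170:310,150:350,::-1],(800,560),interpolation=cv2.INTER_CUBIC))
E
```

```text
gate_arm [array([0.59 , 0.056, 0.085]), array([0.633, 0.048, 0.115])]
tray_center [array([0.59 , 0.059, 0.084])]
pos [0.5383 0.0632 0.0821] t 7.8 w 0.686323757268936 F [-0.7  0.9 -2.8] tilt [-0.001 -0.    -1.   ]
d [-0.0033  0.0002  0.0101] yheading 81.48867604820767 spin -0.011323951792334697
gate_arm [array([0.635, 0.045, 0.115])]
tray_center [array([0.592, 0.055, 0.084]), array([ 0.473, -0.33 , -0.003])]
pos [0.5384 0.0633 0.0823] t 7.95 w 0.6875288323894128 F [ 0.1  0.3 -3. ] tilt [-0.  0. -1.]
d [-0.0032  0.0001  0.0103] yheading 81.49608428560558 spin -0.0039157143944237305
gate_arm [array([0.635, 0.045, 0.116])]
tray_center [array([0.588, 0.058, 0.087])]
pos [0.5386 0.0633 0.0823] t 8.1 w 0.6890258406646368 F [-0.4  0.  -2.6] tilt [-0.  0. -1.]
d [-0.003   0.      0.0103] yheading 81.4930697012472 spin -0.006930298752806152
```

View pics/s4.png

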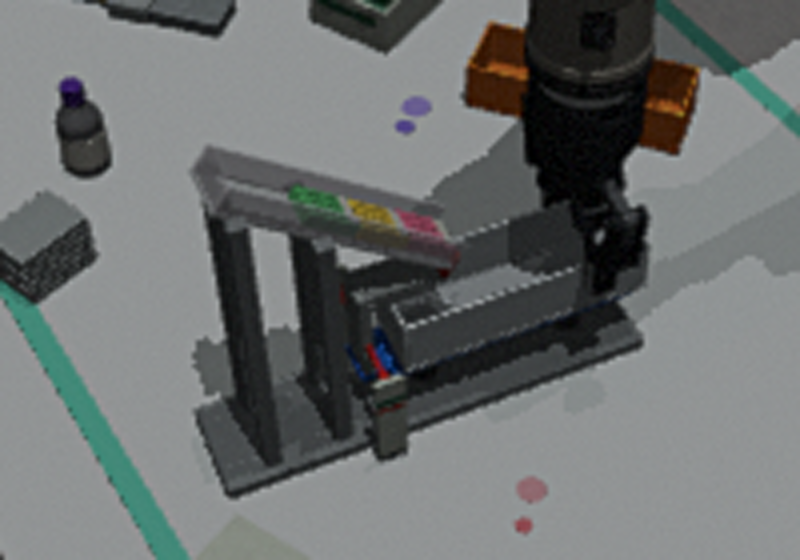

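send_rows --deltas "-0.001 0 0.004 0; -0.002 0 0.007 0; -0.002 0 0.01 0; -0.002 0 0.013 0; -0.002 0 0.013 0"

```text
t: 8.6
eef_pos: [0.5408, 0.0629, 0.0692]
tool_rot: [-0.0, 0.074, 0.997, -0.0]
contact_force: [-0.6, 0.1, 3.7]
gripper_width: 0.691
grasp_force: 87.7
```

```bash
python3 - <<'E'
from h import *
for i in range(3):
    p=bot.read_camera("scene"); print([np.round(r["xyz"],3) for r in bot.landmark_of(p,"gate_arm")][:2])
    need([.541,.063,.0585],-8.5)
E
```

```text
[array([0.636, 0.048, 0.116]), array([0.74 , 0.344, 0.003])]
pos [0.5408 0.0629 0.0695] t 8.7 w 0.6863838620548719 F [-1.6 -0.1  2.8] tilt [-0.  0. -1.]
d [-0.0002  0.0001  0.011 ] yheading 81.47834737562063 spin -0.021652624379370877
[array([0.632, 0.047, 0.116]), array([0.678, 0.044, 0.175])]
pos [0.5408 0.0629 0.0696] t 8.8 w 0.6878402833311525 F [-1.7 -0.1  3.7] tilt [ 0.  0. -1.]
d [-0.0002  0.0002  0.0111] yheading 81.48177948354814 spin -0.018220516451862068
[array([0.634, 0.046, 0.111])]
pos [0.5408 0.0629 0.0695] t 8.9 w 0.6883136380196201 F [-2.  -1.1  4. ] tilt [ 0.  0. -1.]
d [-0.0002  0.0001  0.011 ] yheading 81.47891402934083 spin -0.02108597065917195
```

send_rows --deltas "0 0 0.003 0; 0 0 0.006 0; 0 0 0.009 0; 0 0 0.011 0; 0 0 0.011 0"

```text
t: 9.4
eef_pos: [0.5408, 0.0629, 0.0584]
tool_rot: [-0.0, 0.074, 0.997, 0.0]
contact_force: [-4.7, -0.1, 9.4]
gripper_width: 0.689
grasp_force: 88.5
```

send_rows --deltas "0 0 0 0; 0 0 0 0; 0 0 0 0; 0 0 0 0; 0 0 0 0"

```text
t: 9.9
eef_pos: [0.5408, 0.0629, 0.0587]
tool_rot: [0.0, 0.074, 0.997, 0.0]
contact_force: [-4.6, 0.5, 8.3]
gripper_width: 0.686
grasp_force: 88.7
```

```bash
python3 - <<'E'
from h import *
f=[]
for i in range(4):
    p=bot.read_camera("scene"); f.append(bot.get_obs()["contact_force"][2])
    print([np.round(r["xyz"],3) for r in bot.landmark_of(p,"gate_arm")][:1])
need([.541,.063,.0585],-8.5);print(f)
cv2.imwrite("pics/s5.png",cv2.resize(p["img"][180:300,190:350,::-1],(800,600),interpolation=cv2.INTER_CUBIC))
E
```

```text
[array([0.634, 0.048, 0.103])]
[array([0.633, 0.045, 0.104])]
[array([0.633, 0.046, 0.106])]
[array([0.634, 0.048, 0.101])]
pos [0.5408 0.0629 0.0587] t 10.3 w 0.6899017489386154 F [-3.4 -1.4  8.9] tilt [ 0.  0. -1.]
d [-0.0001  0.0002  0.0002] yheading 81.47078416002147 spin -0.02921583997853361
[np.float64(8.383576023596792), np.float64(9.03834318995526), np.float64(7.991452099175578), np.float64(8.509454473090042)]
```

View pics/s5.png

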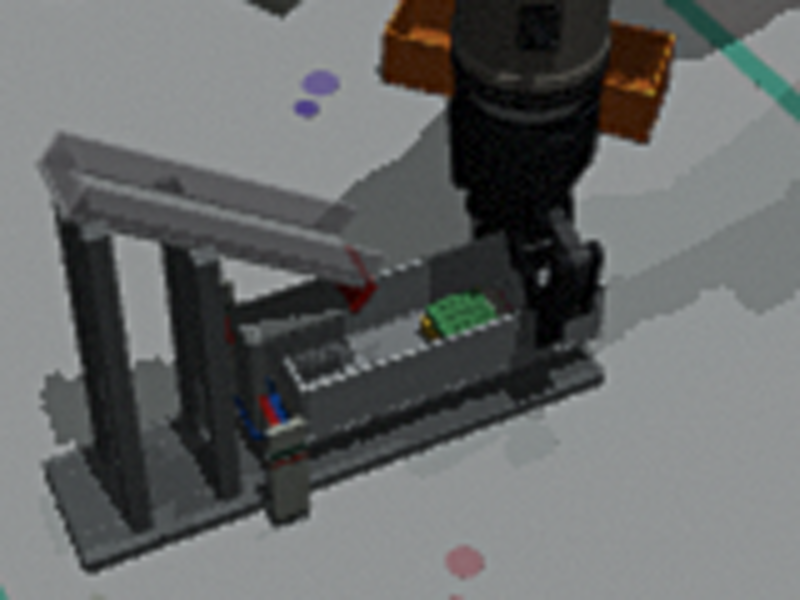

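send_rows --deltas "0 0 0 0; 0 0 0 0; 0 0 0 0; 0 0 0 0; 0 0 0 0"

```text
t: 10.8
eef_pos: [0.5408, 0.0629, 0.0587]
tool_rot: [0.0, 0.074, 0.997, 0.0]
contact_force: [-2.5, -0.5, 8.3]
gripper_width: 0.687
grasp_force: 88.7
```

send_rows --deltas "0 0 0 0; 0 0 0 0; 0 0 0 0; 0 0 0 0; 0 0 0 0"

```text
t: 11.3
eef_pos: [0.5408, 0.0629, 0.0587]
tool_rot: [0.0, 0.074, 0.997, 0.0]
contact_force: [-3.6, -0.2, 8.9]
gripper_width: 0.687
grasp_force: 88.7
```

send_rows --deltas "0 0 0 0; 0 0 0 0; 0 0 0 0; 0 0 0 0; 0 0 0 0"

```text
t: 11.8
eef_pos: [0.5408, 0.0629, 0.0587]
tool_rot: [0.0, 0.074, 0.997, 0.0]
contact_force: [-2.8, -1.1, 8.2]
gripper_width: 0.691
grasp_force: 88.7
```

send_rows --deltas "0 0 0 0; 0 0 0 0; 0 0 0 0; 0 0 0 0; 0 0 0 0"

```text
t: 12.3
eef_pos: [0.5408, 0.0629, 0.0587]
tool_rot: [0.0, 0.074, 0.997, 0.0]
contact_force: [-3.4, -0.9, 8.3]
gripper_width: 0.686
grasp_force: 88.7
```

send_rows --deltas "0 0 0 0; 0 0 0 0; 0 0 0 0; 0 0 0 0; 0 0 0 0"

```text
t: 12.8
eef_pos: [0.5408, 0.0629, 0.0587]
tool_rot: [0.0, 0.074, 0.997, 0.0]
contact_force: [-3.5, -0.6, 8.5]
gripper_width: 0.685
grasp_force: 88.7
```

send_rows --deltas "0 0 0 0; 0 0 0 0; 0 0 0 0; 0 0 0 0; 0 0 0 0"

```text
t: 13.3
eef_pos: [0.5408, 0.0629, 0.0587]
tool_rot: [0.0, 0.074, 0.997, 0.0]
contact_force: [-3.5, -0.4, 8.7]
gripper_width: 0.688
grasp_force: 88.7
```

```bash
python3 - <<'E'
from h import *
ps={c:bot.read_camera(c) for c in("scene","top","wrist")}
for c,p in ps.items():
    for q in("pink","yellow","green"): print(c,q,[(np.round(r["xyz"],3),round(r["confidence"],2)) for r in bot.landmark_of(p,f"cassette_{q}_center")][:2])
save(ps["wrist"],"w6.png")
need([.541,.063,.0585],-8.5)
E
```

```text
scene pink [(array([0.593, 0.056, 0.04 ]), 0.16)]
scene yellow []
scene green [(array([0.575, 0.065, 0.068]), 0.44)]
top pink [(array([ 0.36 ,  0.462, -0.003]), 0.41)]
top yellow []
top green []
wrist pink [(array([0.561, 0.06 , 0.048]), 0.97)]
wrist yellow []
wrist green [(array([0.573, 0.061, 0.066]), 0.62)]
pos [0.5408 0.0629 0.0587] t 13.9 w 0.6859480216319348 F [-2.  -0.6  8.7] tilt [ 0.  0. -1.]
d [-0.0002  0.0002  0.0002] yheading 81.47372905920375 spin -0.026270940796251807
```

View pics/w6.png

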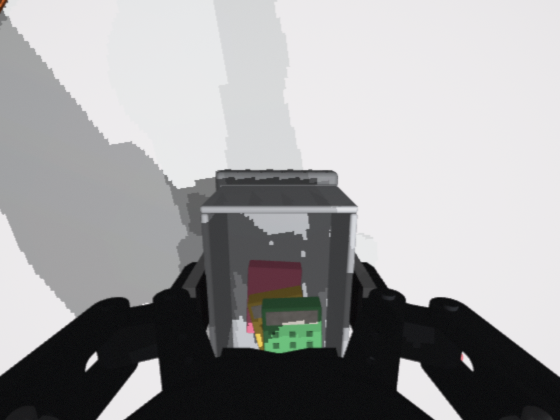

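The wrist picture shows pink (275,275), yellow (275,297) and green (290,330) stacked inside the tray. The plate has been held steady for about 4 s.

```bash
python3 -c "
from station import bot
print(bot.hand_in())"
```

```text
the job is handed in; nothing more can be done
None
```

I handed the job in with all three cassettes in the tray and the gripper still holding it on the plate, pressed about 12 mm for over 4 s; I judged that depth from arm height and force, not the pointers, and no verdict came back.

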